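# Lay the tall carton down on the lipped prep board

### The job

The tall cardboard carton stands at the open end of the prep board. With the fingertips, push it high up so that it topples onto the board, paper label up and inside the dark inlaid frame; then, as it lies, push it gently along the board until its top end is snug and square against the raised lip, and leave it. Do not pick it up or lift it, and leave the small carton, the spice jar and the salt shaker beside the board as they stand.

Things in the scene. Friction and masses are not known exactly. Their poses are not given: they have to be found in the camera images.
- board: Fixed light-wood board, 270 (x) by 180 (y) by 16 mm; origin: centre of its underside. +x points to the raised lip across that end: inner face at x = +115 mm, 20 mm wide, top 31.5 mm above the worktop. A flush dark inlaid line frames the other three sides of the landing zone: inside it y is -70 to +70 mm, x from -122 mm to the lip. Its place and angle vary widely.
- carton: Tall closed carton, 46 (x) by 84 (y) by 150 mm tall (z), about 0.25 kg; origin: centre of its underside. Stands on the board 82 to 100 mm behind the board's centre, +x within 0.1 rad of the board's +x. White paper label on its -x face, away from the lip. Toppled to the lip it lies 46 mm high, label up, some 25 to 55 mm short of it. Tips at about 0.5 N; falls alone past 17 degrees.
- carton_top (a point): Centre of the top end of the tall carton, 150 mm along its z axis from its origin; this end finally meets the lip.
- small_carton: Small cardboard carton with a paper label, 38 by 66 by 95 mm tall, loose, standing on the worktop beside the board. Origin: centre of its underside. Leave alone.
- spice_jar: Glass spice jar with a black cap, 41 mm across, 105 mm tall, loose, standing on the worktop beside the board. Origin: centre of its underside. Leave alone.
- shaker: Glass salt shaker with a grey cap, 44 mm across, 90 mm tall, loose, standing on the worktop beside the board. Origin: centre of its underside. Leave alone.
There are look-alikes about, which are no part of the job. Leave any orange or red look-alike of the carton alone.

How it is judged:
By the outcome, as a careful person would: the job done as asked, in the order asked, and still so for the second after the job is handed in, with the robot touching nothing.
It also fails if it takes over 42 s, if anything falls off the work surface, if the arm or the gripper's body presses on something with over 40 N, if the wrist force passes 120 N, or if a joint passes its speed limit or range.

### The arm

A 6-joint arm with a two-finger parallel gripper is mounted at the origin on a cart in front of the work surface, level with it; the furniture and walls round the work are solid. World frame = base frame: x ahead of the robot, y to its left, z up, the work surface at z = 0. Lengths are in m, angles in rad, forces in N, time in s.
With the tool pointing down it reaches from about 0.275 to 0.775 m from the base axis. Payload 14.6 kg.
Tool frame: the origin (TCP) lies at the very end of the fingers, on their centre line; the grasp point (between the pads) lies 19 mm behind it; z points along the fingers, y is the line along which they close (so a half turn about z gives the same grasp; the last joint's range is limited). The gripper opens to 85 mm and grips with 20 to 120 N. Pads are 22 mm wide; open, the fingers measure 114 mm over their backs; the gripper's body (76 mm by 85 mm) begins 54 mm behind the grasp point. The pads swing forward as they close: fully open they stand 13 mm farther back than shut.
Start: joints at [0.948, 0.263, -0.048, 1.259, 0, 1.415], TCP at [0.237, 0.469, 0.231] pointing down, gripper open.
Joint ranges: [-2.65, 2.65], [-0.89, 1.7], [-1.18, 1.37], [-2.13, 2.11], [-1.35, 1.29], [-3.14, 3.14]. Speed limits (rad/s): [1.89, 1.89, 2.57, 2.79, 3.14, 3.14].

### API

Orientations are given as a unit quaternion [w, x, y, z].
In Python, from bench import ctrl gives the robot as it stands. The module is installed in compiled form; this text tells all that it offers.
- The arm moves only by the tool apply_moves, never from a script. Its argument "deltas" is a list of rows, each a list of 3 entries, a list of its own where there are three numbers: the opening in per cent of the stroke, from 0 (shut) to 100 (fully open), then the shift along the tool's x, y, z in cm, then the turn, a rotation vector about the tool's x, y, z in rad. In form: [[gripper, [tx, ty, tz], [rx, ry, rz]], ...]. A call has 1 to 8 rows; each row shifts and turns the commanded pose from where the row before left it, along the tool's axes as they then stand; what a row does not reach is not made up. A row lasts 1/12 s, in which the tool goes at most 41.7 mm and 7.16 degrees, less where a joint would pass 70% of its speed; a pose out of reach is approached as far as the arm can. A call is refused whole if a number of a shift passes 4.17 or a number of a turn 0.125, either way. A call with a gripper value outside its range is refused whole. The fingers move at their own pace and stop on an object; "newtons" is the grip in N (left out, the last holds). Time passes only in rows, so rows that do not move let the fingers close. It gives the time, the measured TCP pose, the force, the opening and the grip force at its end, in the units of the state.
- ctrl.read_state(): the state, without advancing time (a new reading comes with each control period).
- ctrl.camera(name): name is "side" or "top" or "wrist"; returns the picture (420x560x3 uint8, red, green, blue); there is no depth.
- ctrl.get_calibration(name): a dict with "vfov" (degrees; the focal length in pixels is half the picture's height over the tangent of half this angle, whatever the lens; pixels are square), "cx", "cy" (the principal point, pixels), "dist" ([k1, k2, p1, p2, k3] as OpenCV has them; the pictures are not rectified), "cam_to_world" (4x4, takes a point from camera to world coordinates); the wrist camera has in their place "hand_eye" (4x4, takes a point from camera to tool coordinates, whose origin is the TCP and whose axes are the flange's). Camera axes: x right, y down, z forward; pixel columns grow to the right and rows downward; lengths in m; the calibration is good to about 2 mm. A picture is of the moment at which its call begins: read the wrist's pose just before it. get_calibration takes no time and is no camera call.
- ctrl.close_job(): hands the job in; it is judged then, once.
The state is a dict: "time_s": time; "joints": joint angles; "joint_vel": joint speeds; "joint_efforts": joint torques, N m; "tcp_pos": TCP position; "eef_rot": TCP orientation; "ft_force": force on the tool from outside, world axes, zero at the start; "ft_torque": the same for the moment, N m; "finger_gap": finger opening in m; "finger_force": force on a finger pad.
Only numpy, scipy, OpenCV 4.12 (cv2) and the standard library are available. Lean on these libraries where they do the work, as an engineer would, in place of code of your own. Each camera call takes 0.05 s, during which the arm holds its last target. There are 200 camera calls.

## Working session

There is one attempt and no reset: what is moved stays moved. The work goes in short steps, Python scripts to look and compute and a tool call to move; the robot and the scene stay as the last step left them, time stands still between calls to the robot, and variables do not carry over. Pictures are saved under pics/ and viewed, at most 10 in all, crops included, and the job is handed in when it is done.

Besides the shell and the picture viewer there is one more tool, called after "Request:" as name(argument=value, ...), one argument or row to a line, values as JSON. apply_moves: Moves the arm, as the interface text tells. Its arguments: {"type":"object","properties":{"deltas":{"type":"array"},"newtons":{"type":"number"}},"required":["deltas"]}

```bash
mkdir -p pics
python3 - <<'E'
from bench import ctrl
import cv2,numpy as np
s=ctrl.read_state();print(s)
for n in("side","top"):
    cv2.imwrite(f"pics/{n}0.png",ctrl.camera(n)[:,:,::-1])
    print(n,ctrl.get_calibration(n))
E
```

```text
{'time_s': 0.0, 'joints': array([ 9.47692440e-01,  2.63499670e-01, -4.89537012e-02,  1.25940786e+00,
       -2.22134014e-05,  1.41551133e+00]), 'joint_vel': array([ 0.00085951,  0.00104554, -0.00012038,  0.00033062,  0.00124279,
       -0.00298447]), 'joint_efforts': array([ 1.05367060e-03, -6.37620020e+01,  3.84575486e+01,  1.36343093e-02,
       -9.51002971e-05,  8.28889277e-07]), 'tcp_pos': array([0.23657641, 0.46835149, 0.23083101]), 'eef_rot': array([-1.91759223e-04,  2.31782228e-01,  9.72767555e-01, -4.96846963e-04]), 'ft_force': array([-1.29533668,  0.29327168,  0.28109333]), 'ft_torque': array([-0.00153885,  0.01096216, -0.01709002]), 'finger_force': 0.0, 'finger_gap': 0.08550300057465422}
side {'vfov': 50.125281536171634, 'cx': 280.38590089156963, 'cy': 205.21482350124472, 'dist': array([-0.12470963,  0.        ,  0.        ,  0.        ,  0.        ]), 'cam_to_world': array([[ 0.9959124 , -0.04850312,  0.07619665,  0.45945759],
       [-0.08930564, -0.40242395,  0.91108697, -0.7152545 ],
       [-0.01352721, -0.91416761, -0.4051106 ,  0.52534509],
       [ 0.        ,  0.        ,  0.        ,  1.        ]])}
top {'vfov': 56.24006204918662, 'cx': 280.3018073541361, 'cy': 207.90827073010698, 'dist': array([-0.03987687,  0.        ,  0.        ,  0.        ,  0.        ]), 'cam_to_world': array([[ 0.34357083, -0.74543157,  0.57121876,  0.06071573],
       [-0.93910333, -0.27699959,  0.20336214,  0.01609859],
       [ 0.0066348 , -0.60630273, -0.79520625,  0.8061928 ],
       [ 0.        ,  0.        ,  0.        ,  1.        ]])}
```

View pics/side0.png

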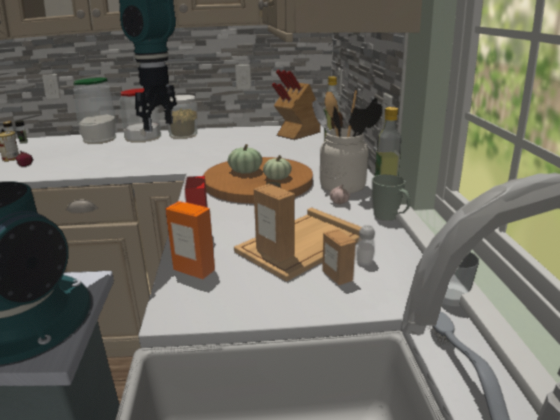

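View pics/top0.png

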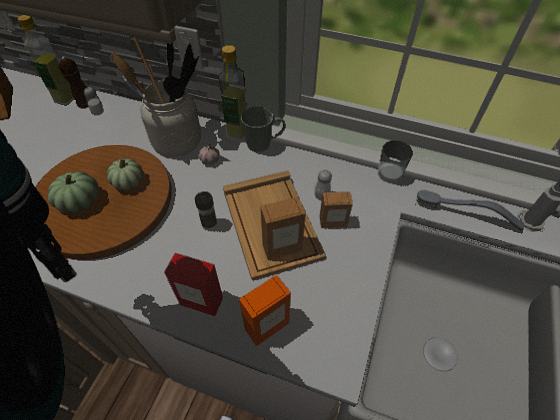

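The side view shows the brown carton at about (275,228), with its label facing the robot, and the lip at the far right end of the board (310–360, 212–235). In the top view the board spans roughly (225,185), (290,175), (323,258) and (252,277). The orange carton (267,310) and the red one (195,285) stand behind it on the robot's side. I'll enlarge the crops to read the corners.

Run:
```python
import cv2
a=cv2.imread("pics/top0.png")[155:285,210:360]
b=cv2.imread("pics/side0.png")[175:290,225:375]
cv2.imwrite("pics/topc.png",cv2.resize(a,None,fx=4.6,fy=4.6,interpolation=cv2.INTER_CUBIC))
cv2.imwrite("pics/sidec.png",cv2.resize(b,None,fx=5,fy=5,interpolation=cv2.INTER_CUBIC))
```

```text
(no output)
```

View pics/topc.png

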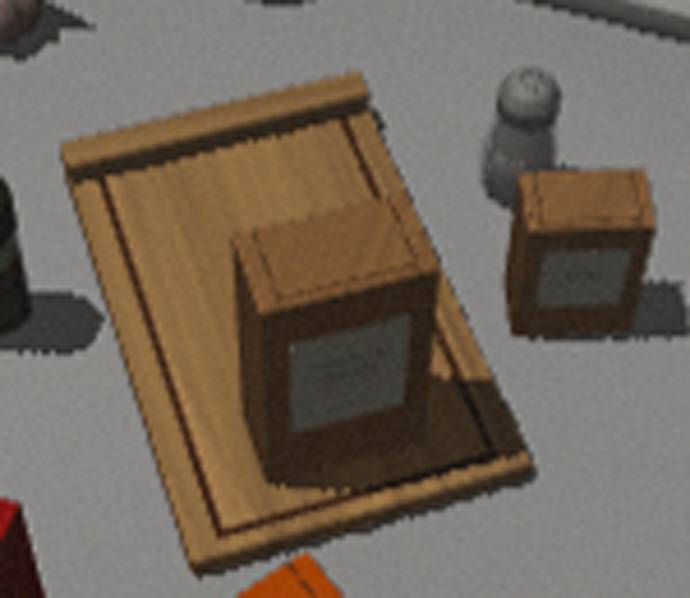

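View pics/sidec.png

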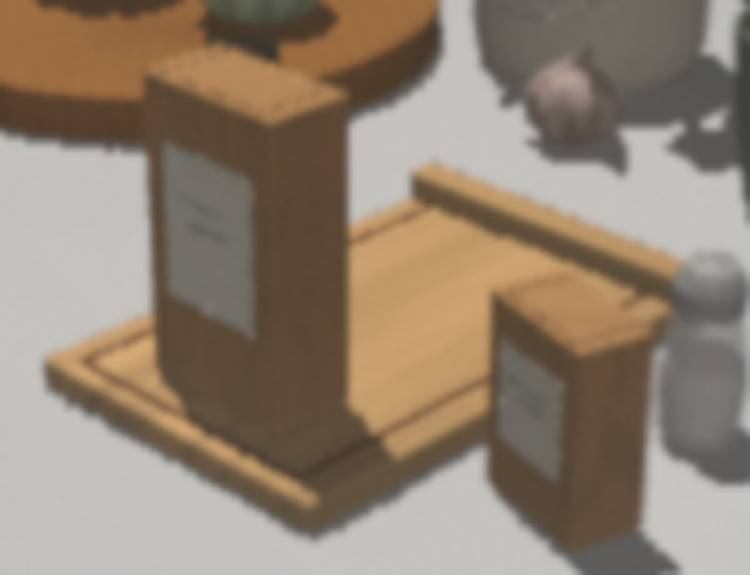

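The crops give these corners (crop pixels):

| Feature | View | Pixels |
|---|---|---|
| Inlay ends at the lip | top | (105,180), (345,122) |
| Inlay rear corners | top | (220,533), (495,455) |
| Carton top | top | (268,310), (437,268), (395,200), (233,235) |
| Carton top | side | (147,75), (270,125), (348,95), (225,47) |

```bash
cat > h.py <<'E'
from bench import ctrl
import cv2,numpy as np
def cast(n,px,z):
    c=ctrl.get_calibration(n);f=210/np.tan(np.radians(c["vfov"]/2))
    K=np.array([[f,0,c["cx"]],[0,f,c["cy"]],[0,0,1]])
    u=cv2.undistortPoints(np.array(px,float).reshape(-1,1,2),K,c["dist"])[:,0]
    T=c["cam_to_world"];d=np.c_[u,np.ones(len(u))]@T[:3,:3].T
    return T[:3,3]+d*((z-T[2,3])/d[:,2])[:,None]
def top(p):return np.array(p)/4.6+[210-.4,155-.4]
def side(p):return np.array(p)/5+[225-.4,175-.4]
E
python3 - <<'E'
from h import *
np.set_printoptions(precision=4,suppress=True)
def fit(model,w):
    mc,wc=model.mean(0),w.mean(0);a=model-mc;b=w-wc
    th=np.arctan2((a[:,0]*b[:,1]-a[:,1]*b[:,0]).sum(),(a*b).sum())
    R=np.array([[np.cos(th),-np.sin(th)],[np.sin(th),np.cos(th)]])
    t=wc-R@mc;return t,th,(model@R.T+t-w)
b=cast("top",top([(105,180),(345,122),(495,455),(220,533)]),.016)[:,:2]
m=np.array([(.115,.07),(.115,-.07),(-.122,-.07),(-.122,.07)])
t,th,r=fit(m,b);print("board",t,th,r.ravel())
mc=np.array([(-.023,.042),(-.023,-.042),(.023,-.042),(.023,.042)])
R=np.array([[np.cos(th),-np.sin(th)],[np.sin(th),np.cos(th)]])
for n,q in(("top",top([(268,310),(437,268),(395,200),(233,235)])),("side",side([(147,75),(270,125),(348,95),(225,47)]))):
    c=cast(n,q,.166)[:,:2];tc,tt,r=fit(mc,c);print(n,tc,tt,"in board",(tc-t)@R,tt-th,r.ravel())
q=cast("side",side([(88,360),(300,472),(432,208)]),.016)[:,:2];print("side inlay in board",(q-t)@R)
for nm,p,z in(("small",[(520,225),(640,225),(653,172),(525,172)],.095),("orange",[(160,645)],.15)):
    c=cast("top",top(p),z)[:,:2];print(nm,c.ravel(),((c-t)@R).ravel())
c=cast("top",[(190,257),(219,267),(242,310),(253,319),(291,297),(290,280)],.15)[:,:2];print("red,orange tops",((c-t)@R))
# shaker, jar tops
c=cast("top",[(324,175),(205,197)],.09)[:,:2];print("shaker,jar",((c-t)@R))
E
```

```text
board [0.5832 0.2238] 0.6682681570166793 [ 0.0016 -0.0008  0.0001  0.0018 -0.0021  0.0014  0.0004 -0.0024]
top [0.518  0.1749] 0.6660490982696261 in board [-0.0814  0.002 ] -0.002219058747053193 [-0.0048  0.0028  0.     -0.0016  0.0062 -0.0029 -0.0014  0.0017]
side [0.5197 0.166 ] 0.6644429916835103 in board [-0.0856 -0.006 ] -0.0038251653331690116 [-0.0024  0.0027  0.0016 -0.0026  0.0026 -0.0021 -0.0017  0.0021]
side inlay in board [[-0.1201  0.0697]
 [-0.1175 -0.0699]
 [ 0.1139  0.0696]]
small [0.6174 0.1111 0.6384 0.0547 0.6743 0.0568 0.6514 0.1184] [-0.043  -0.1096 -0.0614 -0.1669 -0.0319 -0.1875 -0.0118 -0.125 ]
orange [0.3249 0.1769] [-0.2318  0.1233]
red,orange tops [[-0.1241  0.2022]
 [-0.1624  0.1541]
 [-0.2583  0.1348]
 [-0.2801  0.1209]
 [-0.2617  0.0449]
 [-0.2292  0.0356]]
shaker,jar [[ 0.042  -0.148 ]
 [ 0.0632  0.1435]]
```

Request:
apply_moves(
  deltas=[
    [45, [-2.2, -1.33, 0], [0, 0, 0]],
    [45, [-2.2, -1.33, 0], [0, 0, 0]],
    [45, [-2.2, -1.33, 0], [0, 0, 0]],
    [45, [-2.2, -1.33, 0], [0, 0, 0]],
    [45, [-2.2, -1.33, 0], [0, 0, 0]],
    [45, [-2.2, -1.33, 0], [0, 0, 0]],
    [45, [-2.2, -1.33, 0], [0, 0, 0]],
    [45, [-2.2, -1.33, 0], [0, 0, 0]],
  ],
)

```text
time_s: 0.77
tcp_pos: [0.3462, 0.2931, 0.2311]
eef_rot: [-0.0, 0.232, 0.973, -0.0]
ft_force: [-0.2, -0.6, 0.4]
finger_gap: 0.0382
finger_force: 0.0
```

Request:
apply_moves(
  deltas=[
    [45, [-2.2, -1.33, 0], [0, 0, 0]],
    [45, [-2.2, -1.33, 0], [0, 0, 0]],
    [45, [-2.2, -1.33, 0], [0, 0, 0]],
    [45, [-2.2, -1.33, 0], [0, 0, 0]],
    [45, [-2.2, -1.33, 0], [0, 0, 0]],
    [45, [-2.2, -1.33, 0], [0, 0, 0]],
    [45, [-2.2, -1.33, 0], [0, 0, 0]],
    [45, [-2.2, -1.33, 0], [0, 0, 0]],
  ],
)

```text
time_s: 1.43
tcp_pos: [0.4553, 0.1187, 0.2311]
eef_rot: [-0.0, 0.232, 0.973, -0.0]
ft_force: [0.2, 0.6, 0.2]
finger_gap: 0.0384
finger_force: 0.0
```

Request:
apply_moves(
  deltas=[
    [45, [0, 0, 0], [0, 0, -0.1136]],
    [45, [0, 0, 0], [0, 0, -0.1136]],
    [45, [0, 0, 0], [0, 0, -0.1136]],
    [45, [0, 0, 0], [0, 0, -0.1136]],
    [45, [0, 0, 0], [0, 0, -0.1136]],
    [45, [0, 0, 0], [0, 0, -0.1136]],
    [45, [0, 0, 0], [0, 0, -0.1136]],
    [45, [0, 0, 0], [0, 0, -0.1136]],
  ],
)

```text
time_s: 2.1
tcp_pos: [0.4548, 0.1199, 0.231]
eef_rot: [-0.0, -0.221, 0.975, 0.0]
ft_force: [1.4, -0.2, -0.0]
finger_gap: 0.0383
finger_force: 0.0
```

Request:
apply_moves(
  deltas=[
    [45, [0, 0, 0], [0, 0, -0.1136]],
    [45, [0, 0, 0], [0, 0, -0.1136]],
    [45, [0, 0, 0], [0, 0, 0]],
    [45, [0, 0, 0], [0, 0, 0]],
  ],
)

```text
time_s: 2.43
tcp_pos: [0.4548, 0.1199, 0.2311]
eef_rot: [-0.0, -0.326, 0.945, 0.0]
ft_force: [0.1, -0.1, 1.1]
finger_gap: 0.0386
finger_force: 0.0
```

```bash
cat >> h.py <<'E'
from scipy.spatial.transform import Rotation as Ro
BT=np.array([.5832,.2238]);TH=.668
BR=np.array([[np.cos(TH),-np.sin(TH)],[np.sin(TH),np.cos(TH)]])
def st():
    s=ctrl.read_state();p=s["tcp_pos"];q=s["eef_rot"];M=Ro.from_quat([*q[1:],q[0]]).as_matrix()
    print("t",round(s["time_s"],2),"board xy",np.round((p[:2]-BT)@BR,4),"z",round(p[2],4),"toolx ang-TH",np.round(np.arctan2(M[1,0],M[0,0])-TH,4),"zax",np.round(M[:,2],3),"F",np.round(s["ft_force"],2),"gap",s["finger_gap"])
E
python3 -c "
from h import *
st()
cv2.imwrite('pics/w1.png',ctrl.camera('wrist')[:,:,::-1])"
```

```text
t 2.43 board xy [-0.1651 -0.0021] z 0.2311 toolx ang-TH -3.145 zax [-0. -0. -1.] F [ 0.1  -0.11  1.11] gap 0.03864167359275055
```

View pics/w1.png

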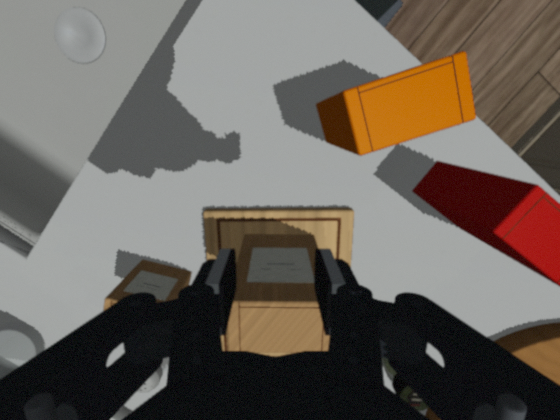

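The wrist view shows the carton square to the board and centred at column 281, against 278 for the board and about 277 for the fingers. I'll lower, then push.

Request:
apply_moves(
  deltas=[
    [45, [0, 0, 2.2], [0, 0, 0]],
    [45, [0, 0, 2.2], [0, 0, 0]],
    [45, [0, 0, 2.2], [0, 0, 0]],
    [45, [0, 0, 2.0], [0, 0, 0]],
    [45, [-1, 0, 0], [0, 0, 0]],
    [45, [-1, 0, 0], [0, 0, 0]],
    [45, [-1, 0, 0], [0, 0, 0]],
    [45, [0, 0, 0], [0, 0, 0]],
  ],
)

```text
time_s: 3.15
tcp_pos: [0.4812, 0.1398, 0.1465]
eef_rot: [0.001, -0.328, 0.945, -0.0]
ft_force: [-0.5, 0.3, 0.6]
finger_gap: 0.0381
finger_force: 0.0
```

Request:
apply_moves(
  deltas=[
    [45, [-0.6, 0, 0], [0, 0, 0]],
    [45, [-0.6, 0, 0], [0, 0, 0]],
    [45, [-0.6, 0, 0], [0, 0, 0]],
    [45, [-0.6, 0, 0], [0, 0, 0]],
    [45, [-0.6, 0, 0], [0, 0, 0]],
    [45, [0, 0, 0], [0, 0, 0]],
  ],
)

```text
time_s: 3.65
tcp_pos: [0.503, 0.1577, 0.1452]
eef_rot: [0.0, -0.328, 0.945, 0.0]
ft_force: [-1.0, -1.2, 0.3]
finger_gap: 0.0383
finger_force: 0.0
```

```bash
python3 -c "
from h import *
st()
a=cv2.resize(ctrl.camera('side')[150:300,200:400,::-1],None,fx=3,fy=3)
cv2.imwrite('pics/s2.png',a)"
```

```text
t 3.65 board xy [-0.1039 -0.0022] z 0.1452 toolx ang-TH -3.1411 zax [ 0.  0. -1.] F [-1.   -1.15  0.28] gap 0.038315203442929345
```

View pics/s2.png

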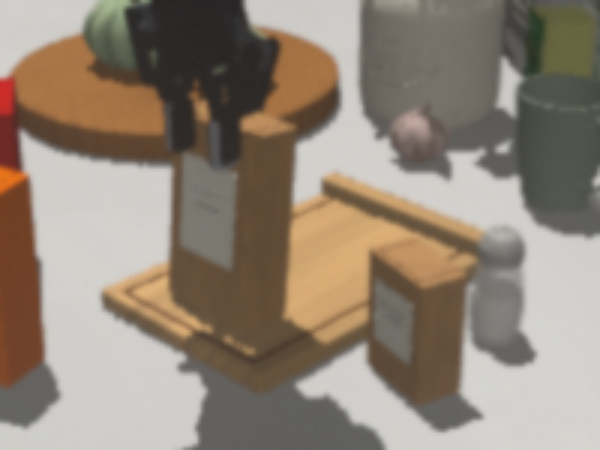

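The fingertips now press high on the label face, at crop (180–225,155), and the carton has begun to tilt. I'll keep pushing.

Request:
apply_moves(
  deltas=[
    [45, [-0.7, 0, 0], [0, 0, 0]],
    [45, [-0.7, 0, 0], [0, 0, 0]],
    [45, [-0.7, 0, 0], [0, 0, 0]],
    [45, [-0.7, 0, 0], [0, 0, 0]],
    [45, [-0.6, 0, 0], [0, 0, 0]],
    [45, [0, 0, 0], [0, 0, 0]],
    [45, [0, 0, 0], [0, 0, 0]],
    [45, [0, 0, 0], [0, 0, 0]],
  ],
)

```text
time_s: 4.37
tcp_pos: [0.5285, 0.1781, 0.1452]
eef_rot: [-0.0, -0.328, 0.945, 0.0]
ft_force: [-0.7, 0.2, -0.6]
finger_gap: 0.0385
finger_force: 0.0
```

```bash
python3 -c "
from h import *
st()
a=cv2.resize(ctrl.camera('side')[150:300,200:400,::-1],None,fx=3,fy=3)
cv2.imwrite('pics/s3.png',a)"
```

```text
t 4.37 board xy [-0.0712 -0.002 ] z 0.1452 toolx ang-TH -3.1413 zax [-0. -0. -1.] F [-0.66  0.21 -0.56] gap 0.038547664852035264
```

View pics/s3.png

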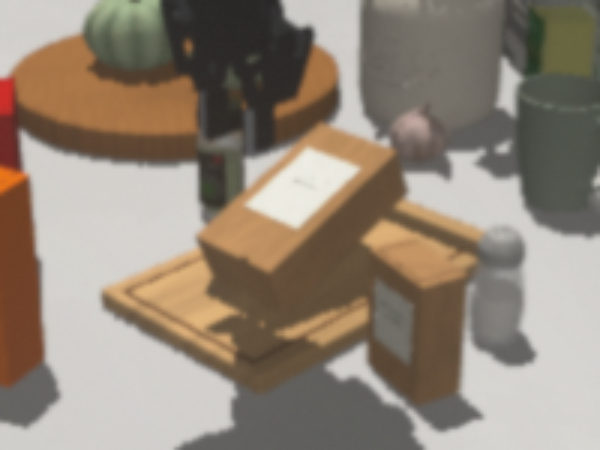

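The carton is mid-fall with the label turning up. I'll back off, descend and look.

Request:
apply_moves(
  deltas=[
    [45, [1.6, 0, 0], [0, 0, 0]],
    [45, [1.6, 0, 0], [0, 0, 0]],
    [45, [1.6, 0, 0], [0, 0, 0]],
    [45, [1.6, 0, 0], [0, 0, 0]],
    [45, [0, 0, 0], [0, 0, 0]],
    [45, [0, 0, 0], [0, 0, 0]],
  ],
)

```text
time_s: 4.92
tcp_pos: [0.4782, 0.1382, 0.1457]
eef_rot: [0.0, -0.328, 0.945, -0.0]
ft_force: [1.0, 0.5, -0.2]
finger_gap: 0.0384
finger_force: 0.0
```

```bash
python3 -c "
from h import *
st()
a=cv2.resize(ctrl.camera('side')[165:285,220:370,::-1],None,fx=5,fy=5,interpolation=cv2.INTER_CUBIC)
cv2.imwrite('pics/s4.png',a)
b=cv2.resize(ctrl.camera('top')[155:285,210:360,::-1],None,fx=4.6,fy=4.6,interpolation=cv2.INTER_CUBIC)
cv2.imwrite('pics/t4.png',b)"
```

```text
t 4.92 board xy [-0.1354 -0.0022] z 0.1457 toolx ang-TH -3.1422 zax [ 0.001  0.    -1.   ] F [ 1.02  0.51 -0.18] gap 0.038438513784023534
```

View pics/s4.png

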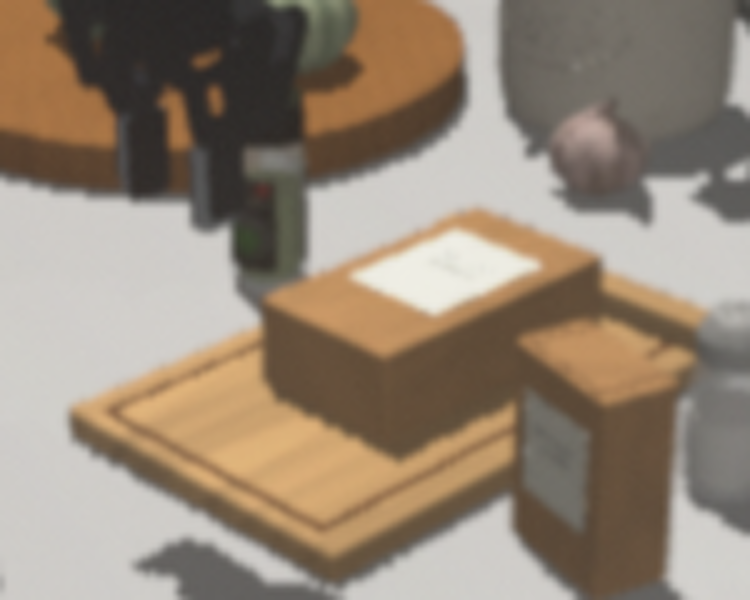

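The carton lies flat with its label up. In the crop its upper-face corners are (265,300), (387,358), (600,262) and (478,208), and its rear bottom edge runs from (268,380) to (400,458).

```bash
python3 -c "
from h import *
f=lambda p:np.array(p)/5+[219.6,164.6]
print(np.round((cast('side',f([(265,300),(387,358),(600,262),(478,208)]),.062)[:,:2]-BT)@BR,4))
print(np.round((cast('side',f([(268,380),(400,458),(108,412),(323,528)]),.016)[:,:2]-BT)@BR,4))"
```

```text
[[-0.054   0.0356]
 [-0.0549 -0.0448]
 [ 0.0874 -0.048 ]
 [ 0.093   0.0366]]
[[-0.0489  0.0405]
 [-0.0566 -0.0549]
 [-0.1229  0.0698]
 [-0.1214 -0.0728]]
```

Request:
apply_moves(
  deltas=[
    [45, [0, -0.3, 2.2], [0, 0, 0]],
    [45, [0, 0, 2.2], [0, 0, 0]],
    [45, [0, 0, 2.2], [0, 0, 0]],
    [45, [0, 0, 2.2], [0, 0, 0]],
    [45, [0, 0, 2.0], [0, 0, 0]],
    [45, [-2, 0, 0], [0, 0, 0]],
    [45, [-2, 0, 0], [0, 0, 0]],
    [45, [-1, 0, 0], [0, 0, 0]],
  ],
)

```text
time_s: 5.68
tcp_pos: [0.5215, 0.1685, 0.0368]
eef_rot: [0.0, -0.328, 0.945, 0.0]
ft_force: [0.3, 0.7, 0.2]
finger_gap: 0.0383
finger_force: 0.0
```

Request:
apply_moves(
  deltas=[
    [45, [-0.4, 0, 0], [0, 0, 0]],
    [45, [-0.3, 0, 0], [0, 0, 0]],
    [45, [-0.3, 0, 0], [0, 0, 0]],
    [45, [-0.3, 0, 0], [0, 0, 0]],
    [45, [-0.3, 0, 0], [0, 0, 0]],
    [45, [-0.3, 0, 0], [0, 0, 0]],
    [45, [0, 0, 0], [0, 0, 0]],
  ],
)

```text
time_s: 6.27
tcp_pos: [0.5349, 0.1791, 0.0374]
eef_rot: [0.0, -0.328, 0.945, -0.0]
ft_force: [-1.0, 0.7, 0.0]
finger_gap: 0.0386
finger_force: 0.0
```

```bash
python3 -c "
from h import *
st()
a=cv2.resize(ctrl.camera('top')[155:285,210:360,::-1],None,fx=4.6,fy=4.6,interpolation=cv2.INTER_CUBIC)
cv2.imwrite('pics/t5.png',a)"
```

```text
t 6.27 board xy [-0.0656 -0.0052] z 0.0374 toolx ang-TH -3.1414 zax [ 0.  0. -1.] F [-0.96  0.72  0.  ] gap 0.03855761392834735
```

View pics/t5.png

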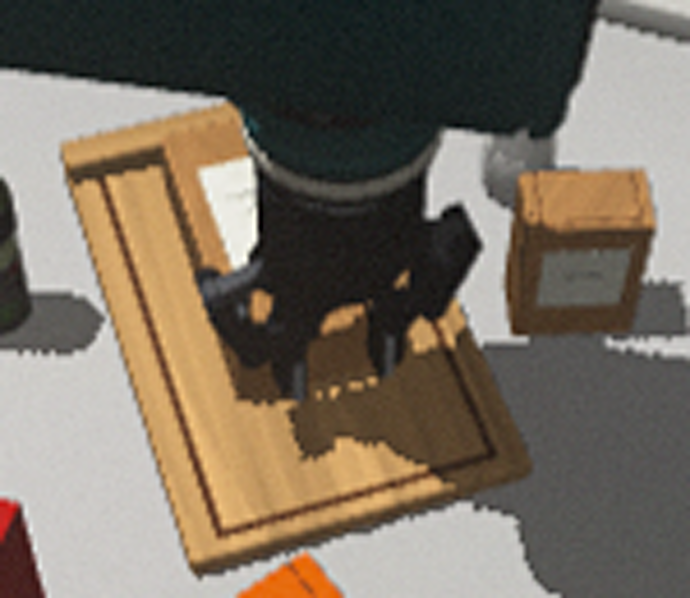

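The fingertips, at (300–385,390), are at the carton's rear end. I'll push slowly and watch the force.

Request:
apply_moves(
  deltas=[
    [45, [-0.2, 0, 0], [0, 0, 0]],
    [45, [-0.2, 0, 0], [0, 0, 0]],
    [45, [-0.2, 0, 0], [0, 0, 0]],
    [45, [-0.2, 0, 0], [0, 0, 0]],
    [45, [-0.2, 0, 0], [0, 0, 0]],
    [45, [-0.2, 0, 0], [0, 0, 0]],
  ],
)

```text
time_s: 6.82
tcp_pos: [0.5441, 0.1865, 0.0373]
eef_rot: [-0.0, -0.328, 0.945, -0.0]
ft_force: [-2.1, -1.0, 0.5]
finger_gap: 0.0384
finger_force: 0.8
```

Request:
apply_moves(
  deltas=[
    [45, [-0.15, 0, 0], [0, 0, 0]],
    [45, [-0.15, 0, 0], [0, 0, 0]],
  ],
)

```text
time_s: 6.98
tcp_pos: [0.5464, 0.1883, 0.0373]
eef_rot: [-0.0, -0.328, 0.945, -0.0]
ft_force: [-1.4, -1.0, 1.1]
finger_gap: 0.0386
finger_force: 0.8
```

```bash
cat >> h.py <<'E'
def corners(f):
    # bright label centre + tinted carton in side view: label quad on z=.062
    im=ctrl.camera('side');cv2.imwrite(f,im[:,:,::-1]);h=cv2.cvtColor(im,cv2.COLOR_RGB2HSV)
    roi=np.zeros(h.shape[:2],np.uint8);roi[195:235,280:345]=255
    m=((h[...,1]<60)&(h[...,2]>150)).astype(np.uint8)*255&roi
    c=max(cv2.findContours(m,0,2)[0],key=cv2.contourArea)
    r=cv2.boxPoints(cv2.minAreaRect(np.float32((cast('side',c[:,0].astype(float),.062)[:,:2]-BT)@BR)))
    print("label board",np.round(r,4).tolist(),"mean",r.mean(0),"area px",cv2.contourArea(c))
E
python3 -c "
from h import *
st();corners('pics/s6.png')
g=ctrl.camera
h=ctrl.camera
ctrl_cam=ctrl.camera
im=cv2.imread('pics/s4.png')"
```

```text
t 6.98 board xy [-0.0509 -0.0051] z 0.0373 toolx ang-TH -3.1413 zax [-0. -0. -1.] F [-1.4  -0.96  1.1 ] gap 0.038635318198028956
label board [[0.042899999767541885, -0.046300001442432404], [0.1193000003695488, -0.07490000128746033], [0.1800999939441681, 0.08760000020265579], [0.10369999706745148, 0.11620000004768372]] mean [0.11149546 0.02063471] area px 355.0
```

Request:
apply_moves(
  deltas=[
    [45, [-0.1, 0, 0], [0, 0, 0]],
    [45, [-0.1, 0, 0], [0, 0, 0]],
  ],
)

```text
time_s: 7.2
tcp_pos: [0.5479, 0.1895, 0.0372]
eef_rot: [-0.0, -0.328, 0.945, -0.0]
ft_force: [-0.3, -1.1, 0.4]
finger_gap: 0.0379
finger_force: 0.5
```

Request:
apply_moves(
  deltas=[
    [45, [-0.1, 0, 0], [0, 0, 0]],
    [45, [-0.05, 0, 0], [0, 0, 0]],
  ],
)

```text
time_s: 7.37
tcp_pos: [0.5491, 0.1905, 0.0372]
eef_rot: [0.0, -0.328, 0.945, 0.0]
ft_force: [-1.4, -0.6, 0.3]
finger_gap: 0.0386
finger_force: 0.6
```

Request:
apply_moves(
  deltas=[
    [45, [-0.1, 0, 0], [0, 0, 0]],
    [45, [-0.05, 0, 0], [0, 0, 0]],
  ],
)

```text
time_s: 7.53
tcp_pos: [0.5503, 0.1914, 0.0373]
eef_rot: [0.0, -0.328, 0.945, 0.0]
ft_force: [-1.0, -0.4, -0.8]
finger_gap: 0.0385
finger_force: 0.5
```

Request:
apply_moves(
  deltas=[
    [45, [-0.1, 0, 0], [0, 0, 0]],
    [45, [-0.05, 0, 0], [0, 0, 0]],
  ],
)

```text
time_s: 7.7
tcp_pos: [0.5515, 0.1923, 0.0373]
eef_rot: [0.0, -0.328, 0.945, 0.0]
ft_force: [-0.4, -0.4, -0.5]
finger_gap: 0.0383
finger_force: 0.4
```

Request:
apply_moves(
  deltas=[
    [45, [-0.1, 0, 0], [0, 0, 0]],
    [45, [-0.05, 0, 0], [0, 0, 0]],
  ],
)

```text
time_s: 7.87
tcp_pos: [0.552, 0.1927, 0.0372]
eef_rot: [-0.001, -0.328, 0.945, -0.0]
ft_force: [-6.1, -6.7, 5.9]
finger_gap: 0.0384
finger_force: 4.5
```

Request:
apply_moves(
  deltas=[
    [45, [-0.1, 0, 0], [0, 0, 0]],
    [45, [-0.05, 0, 0], [0, 0, 0]],
  ],
)

```text
time_s: 8.03
tcp_pos: [0.552, 0.1927, 0.0372]
eef_rot: [-0.002, -0.328, 0.945, -0.001]
ft_force: [-13.7, -13.7, 13.1]
finger_gap: 0.0386
finger_force: 9.5
```

The force has risen sharply, so the carton is against the lip. I'll relax, retreat and rise.

Request:
apply_moves(
  deltas=[
    [45, [0.1, 0, 0], [0, 0, 0]],
    [45, [0.2, 0, 0], [0, 0, 0]],
    [45, [0.5, 0, 0], [0, 0, 0]],
    [45, [1, 0, 0], [0, 0, 0]],
    [45, [1.5, 0, 0], [0, 0, 0]],
    [45, [2, 0, 0], [0, 0, 0]],
    [45, [1, 0, -2], [0, 0, 0]],
    [45, [0, 0, -4], [0, 0, 0]],
  ],
)

```text
time_s: 8.7
tcp_pos: [0.5002, 0.1537, 0.0947]
eef_rot: [-0.004, -0.328, 0.945, 0.001]
ft_force: [0.7, 0.3, -0.1]
finger_gap: 0.0385
finger_force: 0.0
```

Request:
apply_moves(
  deltas=[
    [45, [0, 0, -4], [0, 0, 0]],
    [45, [0, 0, -4], [0, 0, 0]],
    [45, [0, 0, -4], [0, 0, 0]],
    [45, [1.5, 3, 0], [0, 0, 0]],
    [45, [1.5, 3, 0], [0, 0, 0]],
    [45, [1.5, 3, 0], [0, 0, 0]],
    [45, [0, 0, 0], [0, 0, 0]],
  ],
)

```text
time_s: 9.28
tcp_pos: [0.4088, 0.1991, 0.2178]
eef_rot: [-0.0, -0.329, 0.944, 0.0]
ft_force: [1.9, 0.3, 1.3]
finger_gap: 0.0381
finger_force: 0.0
```

```bash
python3 -c "
from h import *
st()
o=lambda a:cv2.resize(a[:,:,::-1],None,fx=4,fy=4,interpolation=cv2.INTER_CUBIC)
s=ctrl.camera('side')[190:290,230:380];t=ctrl.camera('top')[165:285,220:360]
a=o(s);b=o(t);c=np.zeros((480,1160,3),np.uint8);c[:400,:600]=a;c[:,600:]=b
b2=cv2.resize(t[:,:45*0+140,::-1],(350,300),interpolation=cv2.INTER_CUBIC)
c=np.zeros((600,750,3),np.uint8)
c[:300,:450]=cv2.resize(s[:,:,::-1],(450,300),interpolation=cv2.INTER_CUBIC)
c[300:,:350]=b2
u=t[0:60,10:100,::-1];c[300:566,350:749]=cv2.resize(u,(399,266),interpolation=cv2.INTER_CUBIC)
cv2.imwrite('pics/f.png',c)"
```

```text
t 9.28 board xy [-0.1522  0.0887] z 0.2178 toolx ang-TH -3.1393 zax [-0.001  0.001 -1.   ] F [1.89 0.31 1.27] gap 0.038053888145841715
```

View pics/f.png

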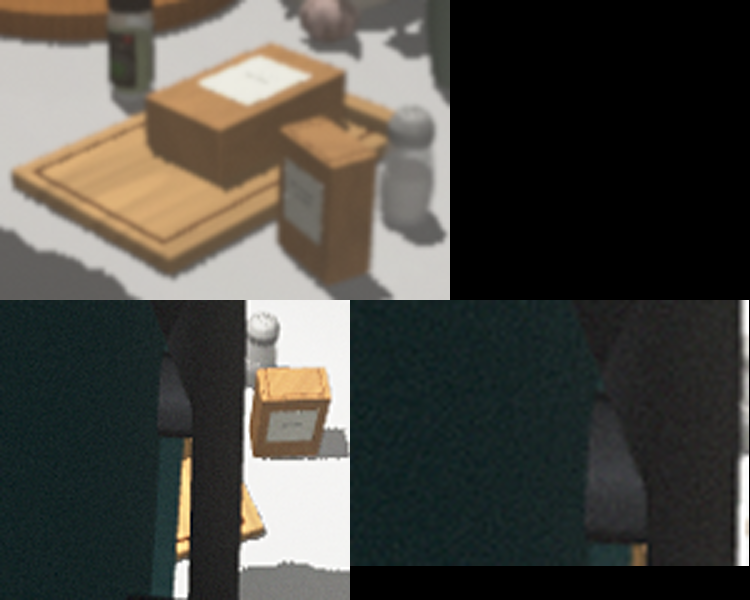

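The side view shows the carton flat, label up and at the lip, with the neighbours still standing. Its upper-face corners are (148,97), (220,130), (346,72) and (270,44) in the crop. The arm hides the top view. I'll check these corners numerically.

```bash
python3 -c "
from h import *
f=lambda p:np.array(p)/3+[229.7,189.7]
print(np.round((cast('side',f([(148,97),(220,130),(346,72),(270,44)]),.062)[:,:2]-BT)@BR,4))
print(np.round((cast('side',f([(150,144),(228,188)]),.016)[:,:2]-BT)@BR,4))
im=ctrl.camera('side');h=cv2.cvtColor(im,cv2.COLOR_RGB2HSV)
m=((h[...,1]<60)&(h[...,2]>150)).astype(np.uint8)
n,l,s,c=cv2.connectedComponentsWithStats(m,connectivity=4)
k=l[216,315];c=max(cv2.findContours((l==k).astype(np.uint8),0,1)[0],key=cv2.contourArea)
w=np.float32((cast('side',c[:,0].astype(float),.062)[:,:2]-BT)@BR)
r=cv2.minAreaRect(w);print(k,s[k],np.round(cv2.boxPoints(r),4).tolist(),r[2])"
```

```text
[[-0.0342  0.0349]
 [-0.0346 -0.0437]
 [ 0.1112 -0.0454]
 [ 0.1096  0.0362]]
[[-0.0279  0.0402]
 [-0.0346 -0.0526]]
58 [297 209  36  16 327] [[0.009999999776482582, 0.028699999675154686], [0.010200000368058681, -0.029999999329447746], [0.0868000015616417, -0.029600000008940697], [0.08649999648332596, 0.029100000858306885]] 0.2427358776330948
```

The carton's rear is at x ≈ −0.0345 (−0.035 expected when touching the lip). The label is square to the board within about 0.005 rad. I'll hand in.

```bash
python3 -c "
from bench import ctrl
print(ctrl.close_job())"
```

```text
the job is handed in; nothing more can be done
None
```

The carton was toppled onto the board label up inside the frame, pushed until it met the lip (square within about 0.005 rad), and left there; I saw no neighbour disturbed, and the job was handed in at about 9.5 s.

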